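Seat the ultrasonic probe in the matching socket of the test rack

ROBOT

A 7-joint arm with a two-finger parallel gripper is mounted at the origin on the work surface. World frame = base frame: x ahead of the robot, y to its left, z up, the work surface at z = 0. Lengths are in m, angles in rad, forces in N, time in s.
With the tool pointing down it reaches from about 0.4 to 0.85 m from the base axis. Payload 10.4 kg.
Tool frame: the origin (TCP) lies on the centre line of the jaws, within the pads' length; the fingertips stand 8 mm ahead of it and the grasp point (between the pads) lies 11 mm behind it (r.finger_overhang is the distance from the TCP to the fingertips, in m); z points along the fingers, y is the line along which they close (so a half turn about z gives the same grasp; the last joint's range is limited). The gripper opens to 87 mm and grips with 3 to 60 N. Pads are 19 mm wide; open, the fingers measure 117 mm over their backs; the gripper's body (75 mm by 190 mm) begins 51 mm behind the grasp point.
Start: joints at [1.291, 0.332, -0.065, 1.46, 0.022, 1.35, -0.088], TCP at [0.159, -0.605, 0.231] pointing down, gripper open.
Joint ranges: [-2.6, 2.6], [-0.5, 2.12], [-1.47, 1.34], [0.16, 2.42], [-1.27, 4.41], [0.06, 2.06], [-2.6, 2.6]. Speed limits (rad/s): [2.22, 2.22, 2.79, 2.79, 3.14, 3.14, 3.14].

INTERFACE

Orientations are given as a unit quaternion [x, y, z, w].
In Python, from bench import r, vision gives the robot as it stands.
- The arm moves only by the tool drive_tool, never from a script. Its argument "series" is a list of rows, each a list of 2 entries, a list of its own where there are three numbers: the shift along the world's x, y, z in cm, then the turn about the world's z in degrees. A call has exactly 10 rows; each row shifts and turns the commanded pose from where the row before left it; what a row does not reach is not made up. A row lasts 1/8 s, in which the tool goes at most 62.5 mm and 10.7 degrees, less where a joint would pass 70% of its speed; a pose out of reach is approached as far as the arm can. A call with a gripper value outside its range is refused whole. "hand" is the closure, from 0 (fully open) to 1 (shut), set as the call begins (left out, the last holds). The fingers move at their own pace and stop on an object; "newtons" is the grip in N (left out, the last holds). Time passes only in rows, so rows that do not move let the fingers close, or fill a call up. It gives the time, the measured TCP pose, the force, the opening and the grip force at its end, in the units of the state.
- r.read_state(): the state, without advancing time (a new reading comes with each control period).
- vision.camera(name): name is "scene" or "top" or "wrist"; returns a dict with "color" (400x640x3 uint8, red, green, blue), "intrinsics" (3x3 intrinsics, pixels), "k1" (the pictures are not rectified: a ray, as slopes to the right and down, at radius r is drawn at 1 + k1 r^2 times it, then the intrinsics apply), "R" (3x3) and "t" (3): a world point X has camera coordinates R X + t; the wrist camera has in their place "mount" (4x4, takes a point from camera to tool coordinates, whose origin is the TCP and whose axes are the flange's). Camera axes: x right, y down, z forward; pixel columns grow to the right and rows downward; lengths in m; the calibration is good to about 2 mm. A picture is of the moment at which its call begins: read the wrist's pose just before it. There is no depth.
- r.close_job(): hands the job in; it is judged then, once.
The state is a dict: "time": time; "joint_positions": joint angles; "joint_vel": joint speeds; "joint_torque": joint torques, N m; "ee_pos": TCP position; "eef_rot": TCP orientation; "ft_force": force on the tool from outside, world axes, zero at the start; "torque": the same for the moment, N m; "width": finger opening in m; "grip_force": force on a finger pad.
Only numpy, scipy, OpenCV 4.12 (cv2) and the standard library are available. Lean on these libraries where they do the work, as an engineer would, in place of code of your own. Each camera call takes 0.05 s, during which the arm holds its last target. There are 200 camera calls.

TASK

Three ultrasonic probes stand on the bench. Put the middle-sized one upright into the socket of the graded test rack that matches its shank (the socket strip floats a little in its base, so feel for the hole) and push it fully home until its flange rests flush on the strip, gently: never pressing it on the rack with more than 30 N, brief knocks included. Let go and leave the other two probes where they stand.

Things in the scene. Friction and masses are not known exactly. Their poses are not given: they have to be found in the camera images.
- probe22: middle-sized probe, to be seated; upright, round, 100-200 g. From the foot up: steel shank 22 mm dia x 32 long (foot edge bevelled 2 mm), steel flange 30 dia x 6, black grip 26 dia x 34 (38 to 72 mm above the foot: take it here), brass stub 10 dia x 12. Origin: centre of the foot; z up its axis. Home, the flange's underside rests on the strip's top.
- probe18: smallest of the three standing probes, to be left alone: same build and heights, shank 18 mm, flange 26 mm, grip 22 mm in diameter. Origin at the centre of the foot.
- probe26: largest of the three standing probes, to be left alone: same build and heights, shank 26 mm, flange 34 mm, grip 30 mm in diameter. Origin at the centre of the foot.
- rack: grey rack base 74 x 244 mm fixed to the bench, turned any way round; in it an aluminium strip 56 x 200 mm, flat top 58 mm above the bench, with four sockets 46 mm apart along y: 14, 18, 22, 26 mm from -y to +y. Origin: centre of the base's underside; y along the row, z up. The strip floats along y and rests up to 6 mm either side of the base's centre (unreported; gaps at its ends show it).
- socket14 (a point): nominal mouth centre of the 14 mm socket, axes as the rack's. A 14 mm probe is fixed in it, parked; its stub ends 110 mm above the bench.
- socket18 (a point): nominal mouth centre of the 18 mm socket (strip central in its base), axes as the rack's. The real hole is up to 6 mm from here along y.
- socket22 (a point): nominal mouth centre of the 22 mm socket, on the strip's top, for the strip central in its base; axes as the rack's. The real hole is up to 6 mm from here along y, not off across the row. Every socket is bored 1.5 mm wider than its name, 42 mm deep, no bevel. The strip shifts only under a sideways push above about 10 N.
- socket26 (a point): nominal mouth centre of the 26 mm socket (strip central in its base), axes as the rack's. The real hole is up to 6 mm from here along y.
- pad22 (a joint): brass contact pad in the 22 mm socket; the probe's foot pushes it down against about 6 N and it stays where left. Value: its travel down, m. At 0 its top is 8 mm below the strip's top; starts at 0 to 0.006; reads 0.024 with the probe home (flange on the strip, a hard stop). The 18 and 26 mm sockets have such pads too.
There are look-alikes about, which are no part of the job. Leave any blue or orange look-alike of the probe22 alone.

How it is judged:
On the way, in this order (a step that is already met when the one before it is completed fails the run):
1. the middle-sized probe is lifted off the bench, upright (height (world z) of probe22 above 0.07 m and angle between probe22's own z axis and vertical below 0.3 rad), for 0.2 s.
2. it has entered the matching socket and begun to push the contact pad down (value of joint pad22 above 0.01 m and horizontal distance between probe22 and socket22 below 0.009 m and z of probe22 in the frame of socket22 below -0.012 m), for 0.05 s.
At the end, for the whole second after the job is handed in: the 22 mm probe stands in the 22 mm socket, within 9 mm of the nominal socket centre (the strip floats), tilted less than 0.06 rad, its flange within 1.7 mm of the strip's top and the pad pushed down more than 22 mm, at rest and released (value of joint pad22 above 0.022 m and z of probe22 in the frame of socket22 below -0.0303 m and horizontal distance between probe22 and socket22 below 0.009 m and angle between probe22's own z axis and vertical below 0.06 rad and linear speed of probe22 below 0.02 m/s and contact force between probe22 and the fingers below 0.1 N); the robot touches nothing.
It fails at once if the probe is forced: more than 30 N between it and the rack (contact force between probe22 and rack above 30 N).
It fails at once if the 18 mm probe is moved more than 20 mm (distance of probe18 from where it was at the start of the episode above 0.02 m).
It fails at once if the 26 mm probe is moved more than 20 mm (distance of probe26 from where it was at the start of the episode above 0.02 m).
It also fails if it takes over 61 s, if anything falls off the work surface, if the arm or the gripper's body presses on something with over 40 N, if the wrist force passes 120 N, or if a joint passes its speed limit or range.

## Working session

There is one attempt and no reset: what is moved stays moved. The work goes in short steps, Python scripts to look and compute and a tool call to move; the robot and the scene stay as the last step left them, time stands still between calls to the robot, and variables do not carry over. Pictures are saved under pics/ and viewed, at most 10 in all, crops included, and the job is handed in when it is done.

Besides the shell and the picture viewer there is one more tool, called after "Request:" in YAML: its name, and indented under it one key for each argument. drive_tool: Moves the arm, as the interface text tells. Its arguments: {"type":"object","properties":{"series":{"type":"array"},"hand":{"type":"number"},"newtons":{"type":"number"}},"required":["series"]}

```bash
ls; mkdir -p pics; cat > h.py <<'E'
import numpy as np,cv2
from bench import r,vision
def snap(n,f):
    s=r.read_state(); c=vision.camera(n); cv2.imwrite('pics/'+f,cv2.cvtColor(c['color'],cv2.COLOR_RGB2BGR))
    if 'mount' in c:
        from scipy.spatial.transform import Rotation as Ro
        T=np.eye(4);T[:3,:3]=Ro.from_quat(s['eef_rot']).as_matrix();T[:3,3]=s['ee_pos']
        M=np.linalg.inv(T@np.array(c['mount']));c['R']=M[:3,:3];c['t']=M[:3,3]
    return c
def ray(c,u,v):
    K=np.array(c['intrinsics']);d=np.array([(u-K[0,2])/K[0,0],(v-K[1,2])/K[1,1]]);p=d.copy()
    for _ in range(20): p=d/(1+c['k1']*(p@p))
    R=np.array(c['R']);return -R.T@np.array(c['t']), R.T@np.array([p[0],p[1],1])
def onz(c,u,v,z):
    o,d=ray(c,u,v);return o+d*(z-o[2])/d[2]
def proj(c,X):
    x=np.array(c['R'])@np.array(X)+np.array(c['t']);p=x[:2]/x[2];p=p*(1+c['k1']*(p@p));K=np.array(c['intrinsics'])
    return [K[0,0]*p[0]+K[0,2],K[1,1]*p[1]+K[1,2]]
E
python3 - <<'E'
from h import *
import pickle
d={}
for n in ['scene','top','wrist']:
    c=snap(n,n+'0.png');d[n]=c
    print(n,c['k1'],-np.array(c['R']).T@c['t'])
pickle.dump(d,open('d.pkl','wb'))
print(r.read_state())
E
```

```text
pics
scene 0.019669313429347038 [0.90581748 0.35588528 0.57557452]
top 0.006185461552794139 [ 0.44694401 -0.04062807  0.8374    ]
wrist -0.04396218819012649 [ 0.23656016 -0.58458738  0.38279898]
{'time': 0.15, 'joint_positions': array([ 1.29140427,  0.33273264, -0.06469239,  1.46074044,  0.02160317,
        1.3498844 , -0.08850734]), 'joint_vel': array([-8.67814242e-04, -2.16158794e-04, -1.83439560e-03, -2.18455765e-03,
        2.20872029e-05,  2.82670885e-04,  1.91930777e-04]), 'joint_torque': array([ 5.33025523e-04, -6.23635125e+01,  2.42603186e-02, -3.90142071e+01,
       -6.13692845e-02,  3.72552301e-02,  1.03240423e-04]), 'ee_pos': array([ 0.15866175, -0.60423949,  0.22993677]), 'eef_rot': array([ 9.91768219e-01,  1.28044966e-01, -9.34492529e-05, -5.26515666e-04]), 'ft_force': array([-0.32002664,  0.47526117, -0.68851116]), 'torque': array([ 0.0165498 ,  0.02815366, -0.00367455]), 'grip_force': 0.0, 'width': 0.08687122523607724}
```

View pics/top0.png

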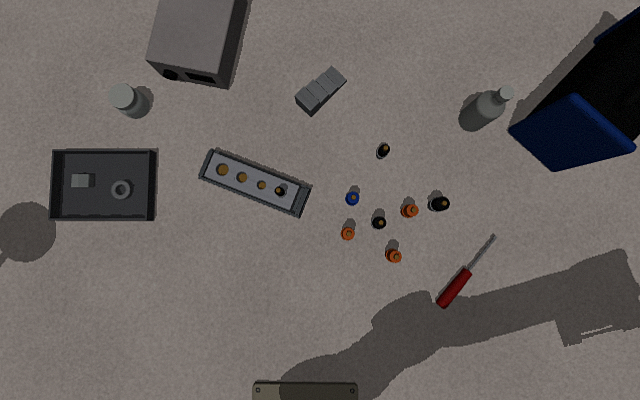

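View pics/scene0.png

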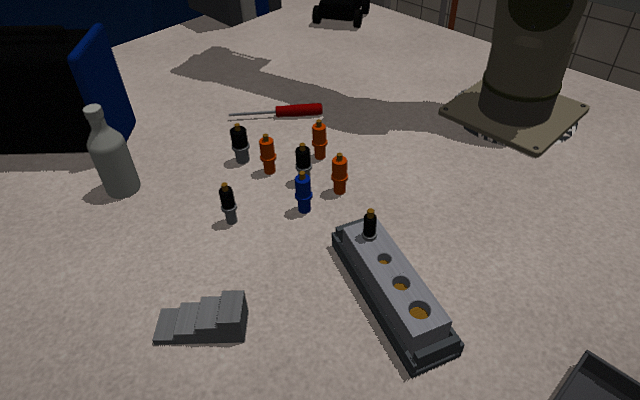

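The top view shows black probes at about (383,150), (379,222) and (440,204), and the rack centred near (256,183) with the big hole at its left end. Next I'll zoom in and measure sizes.

```bash
python3 - <<'E'
from h import *
import pickle
d=pickle.load(open('d.pkl','rb'))
c=d['top'];s=d['scene']
a=cv2.resize(c['color'][130:250,190:320],None,fx=4.5,fy=4.5,interpolation=cv2.INTER_CUBIC)[:,:,::-1]
b=cv2.resize(s['color'][110:240,190:330],None,fx=4,fy=4,interpolation=cv2.INTER_CUBIC)[:,:,::-1]
a=cv2.resize(c['color'][130:280,190:460],None,fx=2.96,fy=2.96,interpolation=cv2.INTER_CUBIC)[:,:,::-1]
cv2.imwrite('pics/a.png',np.clip(a*1.6,0,255))
# brass stubs: hsv mask
for n in ('top','scene'):
    im=d[n]['color'];h=cv2.cvtColor(im,cv2.COLOR_RGB2HSV)
    m=cv2.inRange(h,(14,90,60),(28,255,255))
    N,l,st,ce=cv2.connectedComponentsWithStats(m)
    for i in range(1,N):
        if st[i,4]>5:
            u,v=ce[i];print(n,st[i],ce[i].round(1),onz(d[n],u,v,.084 if st[i,4]<40 else .05).round(4))
# dark grip widths in the scene view via black mask
im=d['scene']['color'];m=(im.max(2)<45).astype(np.uint8)
N,l,st,ce=cv2.connectedComponentsWithStats(m[110:240,190:400].copy())
for i in range(1,N):
    if st[i,4]>60:
        p=cv2.findNonZero((l==i).astype(np.uint8));print('black',st[i],ce[i]+[190,110],cv2.minAreaRect(p)[1])
        u,v=ce[i]+[190,110];P=onz(d['scene'],u,v,.055);print(P,np.linalg.norm(P-onz(d['scene'],u+1,v,.055))*1000)
E
```

```text
top [384 146   4   4  15] [385.4 147.4] [ 0.62   -0.1721  0.084 ]
top [218 165  10  10  79] [222.9 169.2] [0.58   0.1765 0.05  ]
top [239 173   8   9  56] [242.6 177. ] [0.5627 0.1331 0.05  ]
top [259 182   7   7  36] [261.9 184.9] [0.5413 0.085  0.084 ]
top [276 188   4   5  16] [277.6 189.8] [0.5311 0.0523 0.084 ]
top [351 195   5   4  15] [353.1 196.5] [ 0.517  -0.1042  0.084 ]
top [442 201   5   4  15] [444.1 202.5] [ 0.5047 -0.291   0.084 ]
top [412 207   4   5  16] [413.6 209.2] [ 0.4908 -0.2281  0.084 ]
top [379 220   4   5  17] [380.6 222.1] [ 0.4643 -0.1602  0.084 ]
top [347 231   4   5  18] [348.5 233.2] [ 0.4414 -0.0942  0.084 ]
top [395 254   4   5  17] [396.5 256.4] [ 0.3947 -0.1916  0.084 ]
scene [316 119   6   4  17] [318.5 120.6] [ 0.3925 -0.1866  0.084 ]
scene [234 123   6   3  13] [236.6 124.2] [ 0.5028 -0.2868  0.084 ]
scene [263 134   5   3  14] [265.1 134.9] [ 0.4888 -0.2229  0.084 ]
scene [300 143   5   3  15] [302. 144.] [ 0.4626 -0.1558  0.084 ]
scene [337 153   5   3  15] [339. 154.] [ 0.4393 -0.0902  0.084 ]
scene [299 171   6   4  21] [301.6 172.4] [ 0.5155
[... 923 characters left out ...]
482225
black [ 29  76  17  39 396] [227.64141414 203.64141414] (38.4644889831543, 13.207684516906738)
[ 0.62625151 -0.15515813  0.055     ] 1.5884685674230317
black [106  87  16  17 142] [303.6056338  205.34507042] (15.565446853637695, 15.033293724060059)
[ 0.54585286 -0.06526791  0.055     ] 1.5725108200722895
black [173 103  13  24 267] [369.25468165 224.90636704] (23.0, 12.0)
[0.50704677 0.03717282 0.055     ] 1.4953987396678725
black [144 118  11  12  67] [339.08955224 233.79104478] (9.486831665039062, 9.17060375213623)
[0.55152601 0.01715252 0.055     ] 1.472795652131314[ WARN:0@0.438] global loadsave.cpp:1063 imwrite_ Unsupported depth image for selected encoder is fallbacked to CV_8U.
```

View pics/a.png

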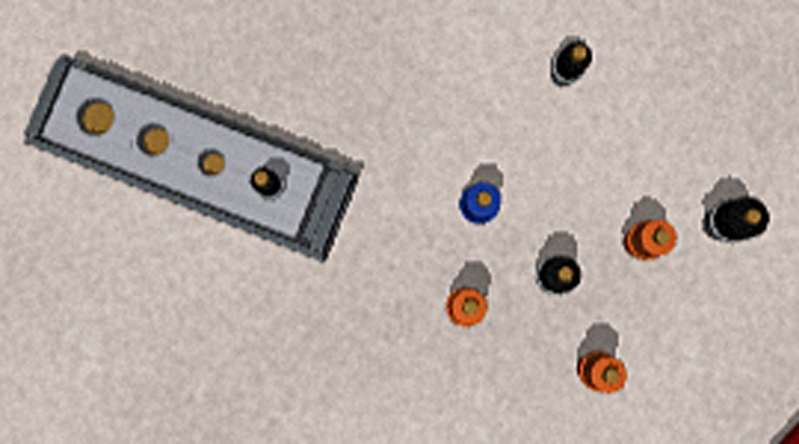

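probe22 is the black one at about (0.4635, -0.158): its grip is roughly 14 px × 1.76 mm ≈ 26 mm wide in the scene view. I'll hover above it with the jaws half open.

Request:
drive_tool:
  series:
    - [[3.0,4.4,0],5.8]
    - [[3.0,4.4,-0.5],5.8]
    - [[3.0,4.4,-0.5],5.8]
    - [[3.0,4.4,-0.5],5.8]
    - [[3.0,4.4,-0.5],5.8]
    - [[3.0,4.4,-0.5],5.8]
    - [[3.0,4.4,-0.5],5.8]
    - [[3.0,4.4,-0.5],5.8]
    - [[3.0,4.4,-1],5.8]
    - [[3.5,5.0,-1],5.8]
  hand: 0.3
  newtons: 25

```text
time: 1.4
ee_pos: [0.4643, -0.1575, 0.1754]
eef_rot: [0.805, 0.594, -0.0, 0.0]
ft_force: [0.7, -0.5, -0.3]
width: 0.0611
grip_force: 0.0
```

```bash
python3 - <<'E'
from h import *
import pickle
print(r.read_state()['joint_vel'].round(2))
c=snap('wrist','w1.png');pickle.dump(c,open('w1.pkl','wb'))
s=r.read_state();print(s['time'],s['ee_pos'],s['eef_rot'],s['width'],s['joint_positions'].round(2),s['ft_force'])
print([proj(c,[.4635,-.158,z]) for z in(.084,.072,0)])
E
```

```text
[-0.61  0.39 -0.49 -0.18  0.26 -0.13 -0.37]
1.45 [ 0.46783209 -0.14890017  0.17453709] [ 0.80052925  0.59929079  0.0016642  -0.00083783] 0.061184736186444495 [ 0.77  0.12 -0.58  1.86  0.07  1.19 -0.12] [ 0.01463437  8.02269845 -0.97426551]
[[np.float64(323.0148250913005), np.float64(207.00907552089132)], [np.float64(323.0342487143292), np.float64(202.2597650431311)], [np.float64(323.1231720825927), np.float64(180.54391128080908)]]
```

View pics/w1.png

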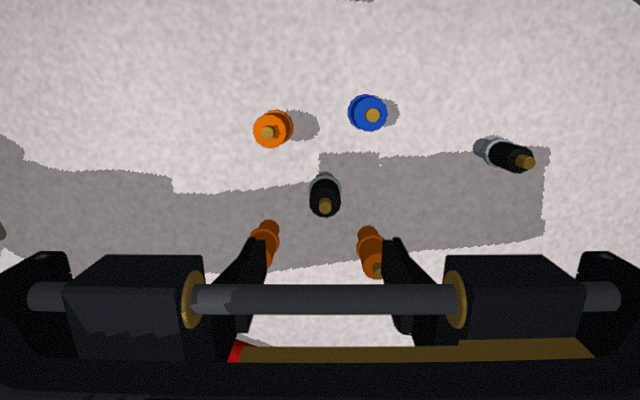

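The wrist view shows the probe22 stub at about (325,207), close to my prediction of (323,207). I'll measure again now that the arm is still.

```bash
cat >> h.py <<'E'
def stubs(c,z,lo=(14,90,60),mn=15):
    h=cv2.cvtColor(c['color'],cv2.COLOR_RGB2HSV);m=cv2.inRange(h,lo,(28,255,255))
    N,l,st,ce=cv2.connectedComponentsWithStats(m)
    for i in range(1,N):
        if mn<st[i,4]<4000: print(st[i],ce[i].round(1),onz(c,*ce[i],z).round(4))
E
python3 - <<'E'
from h import *
c=snap('wrist','w2.png');c=snap('wrist','w2.png')
s=r.read_state();print(s['time'],s['ee_pos'],s['eef_rot'],s['joint_vel'].round(2))
stubs(c,.082)
E
```

```text
1.55 [ 0.46475216 -0.15521941  0.17503359] [ 8.03445491e-01  5.95377857e-01  2.37727883e-04 -7.02908436e-04] [ 0.05 -0.02  0.07  0.01  0.01  0.01  0.01]
[255 118  38  37 942] [272.5 136.5] [ 0.4458 -0.0909  0.082 ]
[366 118  14  13 151] [372.5 123.8] [ 0.517  -0.1029  0.082 ]
[515 165  19  15 215] [524.2 171.7] [ 0.6182 -0.1693  0.082 ]
[319 206  12  16 163] [324.6 213.5] [ 0.4649 -0.1579  0.082 ]
[256 228  22  40 209] [268.4 243.1] [ 0.4152 -0.1689  0.082 ]
[357 233  27  51 659] [371.  261.4] [ 0.489  -0.2078  0.082 ]
[181 271  23  58 682] [189.8 299.5] [ 0.3339 -0.199   0.082 ]
[444 271  23  58 658] [457.5 299.4] [ 0.5503 -0.2637  0.082 ]
[405 333   9  10  61] [408.7 337.6] [ 0.5025 -0.2895  0.082 ]
```

Request:
drive_tool:
  series:
    - [[0,0.1,-2],0]
    - [[0,0,-2],0]
    - [[0,0,-2],0]
    - [[0,0,-2],0]
    - [[0,0,-2],0]
    - [[0,0,-1.5],0]
    - [[0,0,-0.8],0]
    - [[0,0,-0.3],0]
    - [[0,0,0],0]
    - [[0,0,0],0]

```text
time: 2.8
ee_pos: [0.4641, -0.1576, 0.0501]
eef_rot: [0.805, 0.593, 0.0, 0.0]
ft_force: [-0.1, 1.0, 0.2]
width: 0.0607
grip_force: 0.0
```

Request:
drive_tool:
  series:
    - [[0,0,0],0]
    - [[0,0,0],0]
    - [[0,0,0],0]
    - [[0,0,0],0]
    - [[0,0,0],0]
    - [[0,0,0],0]
    - [[0,0,0],0]
    - [[0,0,0],0]
    - [[0,0,0],0]
    - [[0,0,0],0]
  hand: 0.85
  newtons: 25

```text
time: 4.05
ee_pos: [0.4638, -0.1575, 0.0496]
eef_rot: [0.805, 0.593, 0.0, 0.0]
ft_force: [-0.4, -0.2, 0.6]
width: 0.025
grip_force: 24.8
```

```bash
python3 - <<'E'
from h import *
# rack geometry from saved views: socket pad centres / strip top corners
import pickle
d=pickle.load(open('d.pkl','rb'));c=d['top']
im=c['color'];g=im.astype(int)
# strip: light bluish gray region near the rack
hsv=cv2.cvtColor(im,cv2.COLOR_RGB2HSV)
roi=np.zeros(im.shape[:2],np.uint8);roi[140:225,195:320]=1
m=((g[:,:,2]-g[:,:,0]>3)&(g.sum(2)>270)&(roi>0)).astype(np.uint8)
m=cv2.morphologyEx(m,cv2.MORPH_CLOSE,np.ones((15,15)));N,l,st,ce=cv2.connectedComponentsWithStats(m);i=1+st[1:,4].argmax()
rc=cv2.minAreaRect(cv2.findNonZero((l==i).astype(np.uint8)));print(rc,st[i])
b=[onz(c,*p,.058)[:2] for p in cv2.boxPoints(rc)];print(np.round(b,4),np.mean(b,0),[np.linalg.norm(b[k]-b[k-1]) for k in range(4)])
print(onz(c,277.6,189.8,.108),onz(c,222.9,169.2,.048),onz(c,242.6,177,.048),onz(c,261.9,184.9,.048))
c=d['scene'];print(onz(c,370.3,210.2,.108),onz(c,417.8,312.8,.048))
E
```

```text
((251.29310607910156, 180.51724243164062), (91.54779815673828, 25.62595558166504), 21.801406860351562) [ 205  153   94   57 2308]
[[0.5651 0.2149]
 [0.6172 0.1955]
 [0.5429 0.0105]
 [0.4917 0.0306]] [0.55424636 0.11289315] [np.float64(0.1983642043073279), np.float64(0.05556592416616296), np.float64(0.19936337619893474), np.float64(0.05498850506194578)]
[0.52831644 0.04934775 0.108     ] [0.5803482 0.1771049 0.048    ] [0.56311719 0.13357661 0.048     ] [0.54574454 0.09111326 0.048     ]
[0.52510691 0.05192793 0.108     ] [0.57700566 0.18010944 0.048     ]
```

The grip width of 25 mm confirms the middle probe. Lifting clear of the parked 14 mm probe and carrying it towards the rack.

Request:
drive_tool:
  series:
    - [[0,0,2],0]
    - [[0,0,4],0]
    - [[0,0,5],0]
    - [[0,0,3],0]
    - [[1,3,0],0]
    - [[1.7,5.1,0],0]
    - [[1.7,5.1,0],0]
    - [[1.7,5.1,0],0]
    - [[1.5,4.5,0],0]
    - [[0.5,1.7,0],0]

```text
time: 5.3
ee_pos: [0.5448, 0.091, 0.1895]
eef_rot: [0.804, 0.594, 0.0, -0.001]
ft_force: [0.2, -1.2, -1.3]
width: 0.0253
grip_force: 24.8
```

Request:
drive_tool:
  series:
    - [[0,0,0],0]
    - [[0,0,0],0]
    - [[0,0,0],0]
    - [[0,0,0],0]
    - [[0,0,0],0]
    - [[0,0,0],0]
    - [[0,0,0],0]
    - [[0,0,0],0]
    - [[0,0,0],0]
    - [[0,0,0],0]

```text
time: 6.55
ee_pos: [0.5447, 0.0875, 0.1895]
eef_rot: [0.805, 0.593, 0.0, 0.0]
ft_force: [0.2, 0.3, -1.1]
width: 0.0254
grip_force: 24.8
```

```bash
python3 - <<'E'
from h import *
import pickle
c=snap('wrist','w3.png');pickle.dump(c,open('w3.pkl','wb'))
s=r.read_state();print(s['time'],s['ee_pos'],s['eef_rot'],s['ft_force'],s['width'])
stubs(c,.048)
print('pred hole',proj(c,[.563,.134,.058]),'foot pred',proj(c,[*s['ee_pos'][:2],s['ee_pos'][2]-.05]))
E
```

```text
6.6 [0.54476616 0.0875041  0.18958417] [8.05336494e-01 5.92817956e-01 4.27095081e-05 2.83104729e-05] [-0.14912893 -0.47260102 -0.41785785] 0.025098226456393716
[317  60  29  30 684] [331.4  74.5] [0.5797 0.1785 0.048 ]
[316 119  23  24 418] [327.  130.4] [0.5628 0.1362 0.048 ]
[314 175  18  16 219] [322.9 182.1] [0.5458 0.0937 0.048 ]
[253 271  13  58 432] [257.5 300. ] [ 0.4465 -0.0031  0.048 ]
[382 271  13  58 423] [389.6 299.8] [ 0.5734 -0.0426  0.048 ]
[314 280  17   4  50] [322.2 281.8] [ 0.5149 -0.0026  0.048 ]
pred hole [np.float64(328.1092278292812), np.float64(134.1189460531566)] foot pred [np.float64(323.9304255586323), np.float64(226.25884452801665)]
```

View pics/w3.png

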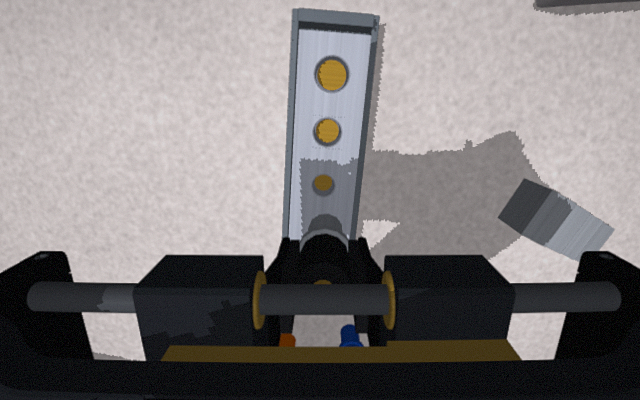

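The strip's holes are at about (331,74), (327,131) and (323,183), and the held probe's foot and shank are visible near (324,225). Next I'll fit the hole mouths and the foot edge.

```bash
python3 - <<'E'
from h import *
import pickle
c=pickle.load(open('w3.pkl','rb'));im=c['color'];g=im.astype(int)
s=r.read_state();tc=s['ee_pos']
P=[]
for (u,v,w) in ((331,75,24),(327,131,18)):
    roi=im[v-w:v+w,u-w:u+w];gr=cv2.GaussianBlur(cv2.cvtColor(roi,cv2.COLOR_RGB2LAB),(3,3),0).astype(float)
    ref=np.median(np.r_[gr[:3].reshape(-1,3),gr[-3:].reshape(-1,3)],0)
    m=(np.linalg.norm(gr-ref,axis=2)>25).astype(np.uint8)
    N,l,st,ce=cv2.connectedComponentsWithStats(m);i=l[w,w]
    cn=max(cv2.findContours((l==i).astype(np.uint8),0,1)[0],key=len)
    hull=cv2.convexHull(cn);e=cv2.fitEllipse(hull);cc=np.array(e[0])+[u-w,v-w]
    p=onz(c,*cc,.058);P.append(p);mm=np.linalg.norm(p-onz(c,cc[0]+1,cc[1],.058))*1000
    print(cc.round(1),np.round(e[1],1),np.round(np.array(e[1])*mm,1),p.round(4))
d=P[0]-P[1];print('pitch',np.linalg.norm(d),'dir',np.degrees(np.arctan2(d[1],d[0])))
# shank region profile
sub=cv2.resize(im[195:260,280:370],None,fx=6,fy=6,interpolation=cv2.INTER_CUBIC)[:,:,::-1];cv2.imwrite('pics/foot.png',np.clip(sub.astype(int)*2,0,255).astype(np.uint8))
# predicted foot circle
for R,z in((.011,.002),(.009,0)):
    print(R,[np.round(proj(c,[tc[0]+R*np.cos(a),tc[1]+R*np.sin(a),tc[2]-.05+z]),1).tolist() for a in np.radians([73,-17,163,253])])
for R,z in((.015,.032),(.015,.038)):
    print(R,[np.round(proj(c,[tc[0]+R*np.cos(a),tc[1]+R*np.sin(a),tc[2]-.05+z]),1).tolist() for a in np.radians([73,-17,163])])
E
```

```text
[331.3  73.5] [36.4 38.3] [28.9 30.3] [0.5795 0.1788 0.058 ]
[326.9 131.9] [29.5 30.2] [24.5 25.1] [0.5626 0.1361 0.058 ]
pitch 0.04593803096770531 dir 68.33141386940314
0.011 [[323.8, 211.1], [341.2, 227.3], [306.7, 227.5], [324.0, 243.3]]
0.009 [[323.8, 213.0], [337.9, 226.2], [309.9, 226.3], [324.0, 239.2]]
0.015 [[323.8, 222.1], [351.1, 247.4], [296.8, 247.7]]
0.015 [[323.8, 226.2], [352.0, 252.2], [296.0, 252.5]]
```

View pics/foot.png

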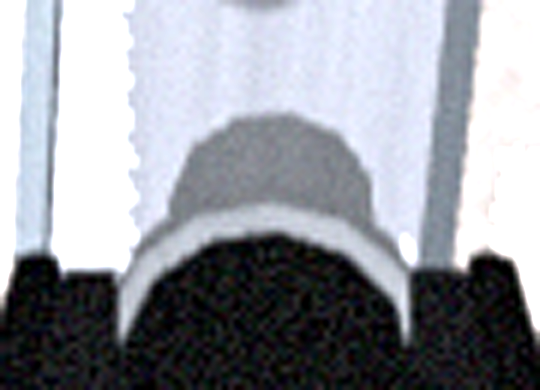

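Request:
drive_tool:
  series:
    - [[0.2,0.6,-1],0]
    - [[0.3,0.9,-1.5],0]
    - [[0.2,0.6,-1.5],0]
    - [[0,0,-1.5],0]
    - [[0,0,-1],0]
    - [[0,0,-0.5],0]
    - [[0,0,-0.3],0]
    - [[0,0,0],0]
    - [[0,0,0],0]
    - [[0,0,0],0]

```text
time: 7.85
ee_pos: [0.5519, 0.1085, 0.1169]
eef_rot: [0.805, 0.593, 0.0, 0.0]
ft_force: [0.0, 0.1, -1.8]
width: 0.0254
grip_force: 24.8
```

```bash
python3 - <<'E'
from h import *
import pickle
c=snap('wrist','w4.png');e=snap('scene','s4.png');pickle.dump((c,e),open('w4.pkl','wb'))
s=r.read_state();print(s['time'],s['ee_pos'],s['ft_force'])
tc=s['ee_pos']
print('hole',proj(c,[.5626,.1361,.058]))
for R,z in((.011,.002),(.009,0),(.015,.032)):
    print(R,[np.round(proj(c,[tc[0]+R*np.cos(a),tc[1]+R*np.sin(a),tc[2]-.05+z]),1).tolist() for a in np.radians([73,-17,163])])
print('scene',[np.round(proj(e,[tc[0],tc[1],tc[2]-.05+z]),0).tolist() for z in(0,.084)])
a=cv2.resize(c['color'][80:260,250:400],None,fx=3.3,fy=3.3,interpolation=cv2.INTER_CUBIC)
u,v=np.array(proj(e,tc)).astype(int)
b=cv2.resize(e['color'][v-40:v+60,u-35:u+35],None,fx=5.94,fy=5.94,interpolation=cv2.INTER_CUBIC)[:594]
a=np.hstack([a,b[:594,:300]]) if 0 else np.hstack([a,cv2.resize(b,(300,a.shape[0]))])
print(a.shape,u,v)
cv2.imwrite('pics/c4.png',np.clip(a[:,:,::-1].astype(int)*1.6,0,255).astype(np.uint8))
E
```

```text
7.95 [0.55186215 0.10848449 0.11675944] [-0.59507606  0.29893086 -0.56393684]
hole [np.float64(326.8764550973846), np.float64(178.26945935103595)]
0.011 [[323.7, 211.1], [341.0, 227.3], [306.5, 227.5]]
0.009 [[323.7, 213.0], [337.8, 226.2], [309.8, 226.3]]
0.015 [[323.6, 222.1], [350.9, 247.4], [296.7, 247.7]]
scene [[388.0, 262.0], [392.0, 218.0]]
(594, 795, 3) 390 236
```

View pics/c4.png

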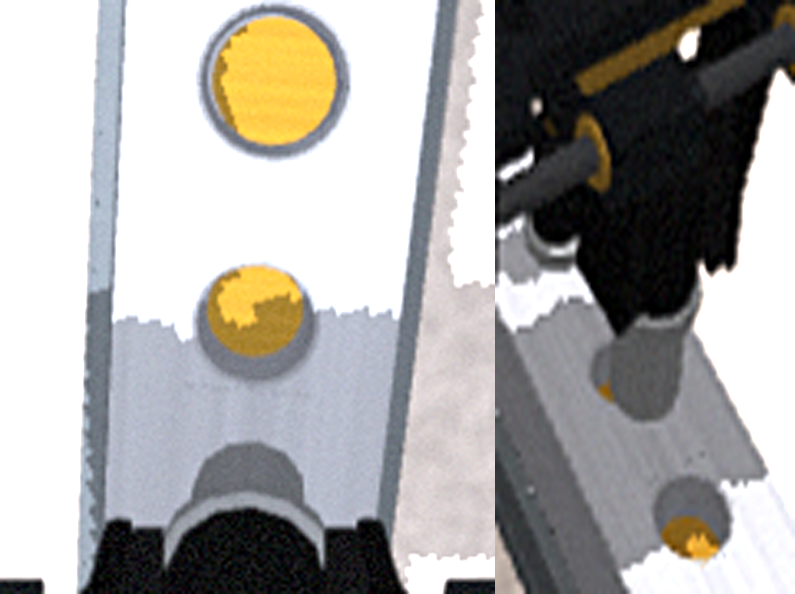

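The hole is at about (328,177) in the full image and the foot rim front at (325,214). The probe sits about 1.7 mm back in the jaws. The foot's 2 mm bevel should catch within ±2.75 mm, so I'll move over the hole and lower slowly.

Request:
drive_tool:
  series:
    - [[0.3,0.7,0],0]
    - [[0.3,0.8,0],0]
    - [[0.3,0.8,0],0]
    - [[0.2,0.55,0],0]
    - [[0,0,0],0]
    - [[0,0,-0.3],0]
    - [[0,0,-0.3],0]
    - [[0,0,-0.2],0]
    - [[0,0,0],0]
    - [[0,0,0],0]

```text
time: 9.2
ee_pos: [0.5628, 0.137, 0.1086]
eef_rot: [0.805, 0.593, 0.0, 0.0]
ft_force: [-0.8, -0.3, -1.0]
width: 0.0255
grip_force: 24.8
```

Request:
drive_tool:
  series:
    - [[0,0,-0.05],0]
    - [[0,0,0],0]
    - [[0,0,-0.05],0]
    - [[0,0,0],0]
    - [[0,0,-0.05],0]
    - [[0,0,0],0]
    - [[0,0,-0.05],0]
    - [[0,0,0],0]
    - [[0,0,0],0]
    - [[0,0,0],0]

```text
time: 10.45
ee_pos: [0.5628, 0.137, 0.1066]
eef_rot: [0.805, 0.593, 0.0, 0.0]
ft_force: [0.1, -0.3, -0.3]
width: 0.0258
grip_force: 24.8
```

Request:
drive_tool:
  series:
    - [[0,0,-0.05],0]
    - [[0,0,0],0]
    - [[0,0,-0.05],0]
    - [[0,0,0],0]
    - [[0,0,-0.05],0]
    - [[0,0,0],0]
    - [[0,0,0],0]
    - [[0,0,0],0]
    - [[0,0,0],0]
    - [[0,0,0],0]

```text
time: 11.7
ee_pos: [0.5628, 0.137, 0.1051]
eef_rot: [0.805, 0.593, 0.0, 0.0]
ft_force: [0.9, -0.1, -1.6]
width: 0.0256
grip_force: 24.8
```

Request:
drive_tool:
  series:
    - [[0,0,-0.05],0]
    - [[0,0,0],0]
    - [[0,0,-0.05],0]
    - [[0,0,0],0]
    - [[0,0,-0.05],0]
    - [[0,0,0],0]
    - [[0,0,-0.05],0]
    - [[0,0,0],0]
    - [[0,0,0],0]
    - [[0,0,0],0]

```text
time: 12.95
ee_pos: [0.5628, 0.137, 0.1031]
eef_rot: [0.805, 0.593, 0.0, 0.0]
ft_force: [0.2, 0.0, -1.5]
width: 0.0253
grip_force: 24.8
```

```bash
python3 - <<'E'
from h import *
s=r.read_state();print(s['time'],s['ee_pos'],s['ft_force'],s['torque'])
e=snap('scene','s5.png');w=snap('wrist','w5.png')
u,v=np.array(proj(e,s['ee_pos'])).astype(int)
b=cv2.resize(e['color'][v-30:v+60,u-45:u+45],(594,594),interpolation=cv2.INTER_CUBIC)
a=cv2.resize(w['color'][180:260,310-30:360],(200,200))
b[:200,394:]=a
cv2.imwrite('pics/c5.png',np.clip(b[:,:,::-1].astype(int)*1.8,0,255).astype(np.uint8))
E
```

```text
12.95 [0.56279447 0.13696615 0.10309553] [ 0.150289    0.01106699 -1.54030103] [-0.06522388 -0.08333956 -0.00956706]
```

View pics/c5.png

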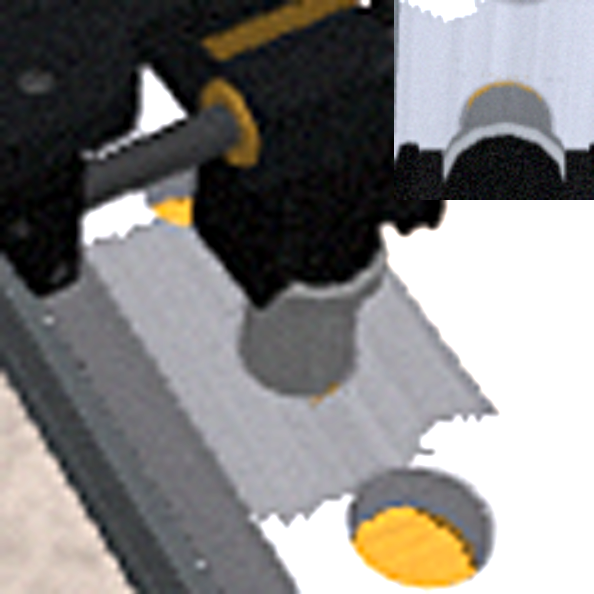

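The foot is in the 22 mm hole: a sliver of brass pad shows at its front edge, and there is no contact force. Continuing down.

Request:
drive_tool:
  series:
    - [[0,0,-0.1],0]
    - [[0,0,-0.1],0]
    - [[0,0,-0.1],0]
    - [[0,0,-0.1],0]
    - [[0,0,-0.1],0]
    - [[0,0,-0.1],0]
    - [[0,0,0],0]
    - [[0,0,0],0]
    - [[0,0,0],0]
    - [[0,0,0],0]

```text
time: 14.3
ee_pos: [0.5628, 0.137, 0.0971]
eef_rot: [0.805, 0.593, 0.0, 0.0]
ft_force: [0.5, -0.3, -1.4]
width: 0.0251
grip_force: 24.8
```

Request:
drive_tool:
  series:
    - [[0,0,-0.1],0]
    - [[0,0,-0.1],0]
    - [[0,0,-0.1],0]
    - [[0,0,-0.1],0]
    - [[0,0,0],0]
    - [[0,0,0],0]
    - [[0,0,0],0]
    - [[0,0,0],0]
    - [[0,0,0],0]
    - [[0,0,0],0]

```text
time: 15.55
ee_pos: [0.5629, 0.137, 0.0931]
eef_rot: [0.805, 0.593, 0.0, 0.0]
ft_force: [-0.6, 0.7, 4.7]
width: 0.0253
grip_force: 24.8
```

The pad is engaged at about 6 N.

Request:
drive_tool:
  series:
    - [[0,0,-0.1],0]
    - [[0,0,-0.1],0]
    - [[0,0,-0.1],0]
    - [[0,0,-0.1],0]
    - [[0,0,-0.1],0]
    - [[0,0,-0.1],0]
    - [[0,0,0],0]
    - [[0,0,0],0]
    - [[0,0,0],0]
    - [[0,0,0],0]

```text
time: 16.8
ee_pos: [0.5628, 0.1369, 0.087]
eef_rot: [0.805, 0.593, -0.0, 0.0]
ft_force: [0.8, 0.4, 1.0]
width: 0.0255
grip_force: 24.8
```

Request:
drive_tool:
  series:
    - [[0,0,-0.1],0]
    - [[0,0,-0.1],0]
    - [[0,0,-0.1],0]
    - [[0,0,-0.1],0]
    - [[0,0,-0.1],0]
    - [[0,0,-0.1],0]
    - [[0,0,0],0]
    - [[0,0,0],0]
    - [[0,0,0],0]
    - [[0,0,0],0]

```text
time: 18.05
ee_pos: [0.5627, 0.1369, 0.0809]
eef_rot: [0.805, 0.593, -0.0, -0.0]
ft_force: [0.7, -0.3, 2.3]
width: 0.0252
grip_force: 24.8
```

Request:
drive_tool:
  series:
    - [[0,0,-0.1],0]
    - [[0,0,-0.1],0]
    - [[0,0,-0.1],0]
    - [[0,0,-0.1],0]
    - [[0,0,0],0]
    - [[0,0,0],0]
    - [[0,0,0],0]
    - [[0,0,0],0]
    - [[0,0,0],0]
    - [[0,0,0],0]

```text
time: 19.3
ee_pos: [0.5627, 0.137, 0.077]
eef_rot: [0.805, 0.593, -0.0, 0.0]
ft_force: [1.4, -0.8, 1.8]
width: 0.0255
grip_force: 24.8
```

Request:
drive_tool:
  series:
    - [[0,0,-0.03],0]
    - [[0,0,0],0]
    - [[0,0,-0.03],0]
    - [[0,0,0],0]
    - [[0,0,-0.03],0]
    - [[0,0,0],0]
    - [[0,0,0],0]
    - [[0,0,0],0]
    - [[0,0,0],0]
    - [[0,0,0],0]

```text
time: 20.55
ee_pos: [0.5628, 0.137, 0.0762]
eef_rot: [0.805, 0.593, 0.0, 0.0]
ft_force: [-0.4, -0.1, 3.9]
width: 0.0254
grip_force: 24.8
```

Request:
drive_tool:
  series:
    - [[0,0,-0.03],0]
    - [[0,0,0],0]
    - [[0,0,-0.03],0]
    - [[0,0,0],0]
    - [[0,0,0],0]
    - [[0,0,0],0]
    - [[0,0,0],0]
    - [[0,0,0],0]
    - [[0,0,0],0]
    - [[0,0,0],0]

```text
time: 21.8
ee_pos: [0.5628, 0.137, 0.0757]
eef_rot: [0.805, 0.593, 0.0, 0.0]
ft_force: [-0.8, -0.6, 5.6]
width: 0.0255
grip_force: 24.8
```

Request:
drive_tool:
  series:
    - [[0,0,-0.02],0]
    - [[0,0,0],0]
    - [[0,0,-0.02],0]
    - [[0,0,0],0]
    - [[0,0,0],0]
    - [[0,0,0],0]
    - [[0,0,0],0]
    - [[0,0,0],0]
    - [[0,0,0],0]
    - [[0,0,0],0]

```text
time: 23.05
ee_pos: [0.5629, 0.137, 0.0756]
eef_rot: [0.805, 0.593, 0.0, 0.0]
ft_force: [-1.8, -0.6, 9.7]
width: 0.0252
grip_force: 24.8
```

Request:
drive_tool:
  series:
    - [[0,0,-0.02],0]
    - [[0,0,0],0]
    - [[0,0,-0.01],0]
    - [[0,0,0],0]
    - [[0,0,0],0]
    - [[0,0,0],0]
    - [[0,0,0],0]
    - [[0,0,0],0]
    - [[0,0,0],0]
    - [[0,0,0],0]

```text
time: 24.3
ee_pos: [0.5629, 0.137, 0.0756]
eef_rot: [0.805, 0.593, 0.0, 0.0]
ft_force: [-3.3, -1.2, 11.6]
width: 0.025
grip_force: 24.8
```

```bash
python3 - <<'E'
from h import *
s=r.read_state();print(s['time'],s['ee_pos'],s['ft_force'])
e=snap('scene','s6.png')
u,v=np.array(proj(e,s['ee_pos'])).astype(int)
b=cv2.resize(e['color'][v-30:v+60,u-45:u+45],(594,594),interpolation=cv2.INTER_CUBIC)
cv2.imwrite('pics/c6.png',np.clip(b[:,:,::-1].astype(int)*1.8,0,255).astype(np.uint8))
E
```

```text
24.3 [0.56288093 0.13703136 0.07556896] [-3.28708947 -1.18220113 11.56652706]
```

View pics/c6.png

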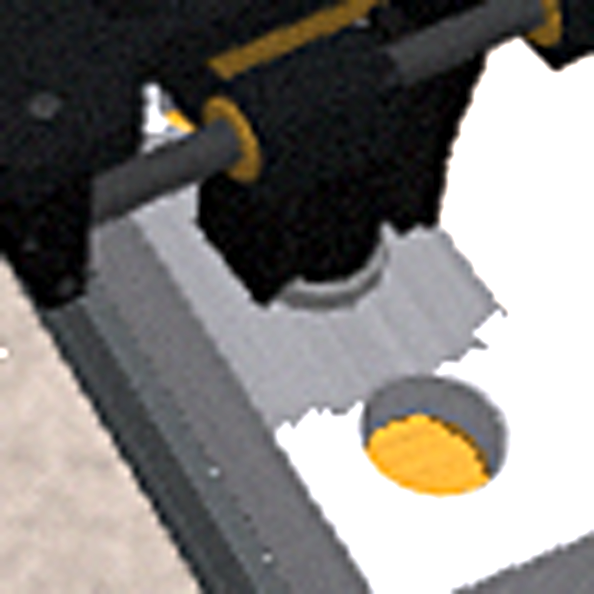

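The flange is on the strip at the expected height. Releasing, then retreating straight up.

Request:
drive_tool:
  series:
    - [[0,0,0.05],0]
    - [[0,0,0],0]
    - [[0,0,0],0]
    - [[0,0,0],0]
    - [[0,0,0],0]
    - [[0,0,0],0]
    - [[0,0,0],0]
    - [[0,0,0],0]
    - [[0,0,0],0]
    - [[0,0,0],0]
  hand: 0.35

```text
time: 25.6
ee_pos: [0.5627, 0.137, 0.0754]
eef_rot: [0.805, 0.593, 0.0, 0.0]
ft_force: [-0.6, 0.1, -0.4]
width: 0.0567
grip_force: 0.0
```

Request:
drive_tool:
  series:
    - [[0,0,0.5],0]
    - [[0,0,1],0]
    - [[0,0,2],0]
    - [[0,0,3],0]
    - [[0,0,3],0]
    - [[-1,-3,3],0]
    - [[-1,-3,2],0]
    - [[0,-3,0],0]
    - [[0,0,0],0]
    - [[0,0,0],0]

```text
time: 26.85
ee_pos: [0.5428, 0.0478, 0.2213]
eef_rot: [0.805, 0.593, 0.001, 0.0]
ft_force: [0.3, -0.0, -0.6]
width: 0.0564
grip_force: 0.0
```

```bash
python3 - <<'E'
from h import *
s=r.read_state();print(s['time'],s['ee_pos'],s['width'],s['ft_force'])
c=snap('wrist','w7.png');e=snap('scene','s7.png')
P=[.5628,.1368]
print('pred stub',proj(e,[*P,.109]),proj(c,[*P,.109]));stubs(e,.109,mn=8);print();stubs(c,.109)
u,v=np.array(proj(e,[*P,.08])).astype(int)
b=cv2.resize(e['color'][v-45:v+45,u-45:u+45],(594,594),interpolation=cv2.INTER_CUBIC)
cv2.imwrite('pics/c7.png',np.clip(b[:,:,::-1].astype(int)*1.6,0,255).astype(np.uint8))
E
```

```text
26.85 [0.54280426 0.04779835 0.22127324] 0.05639082923762942 [ 0.25062633 -0.01883923 -0.61641096]
pred stub [np.float64(401.88402254433805), np.float64(257.1764761504297)] [np.float64(313.74101805081057), np.float64(81.28583139509422)]
[405  92   6   7  14] [408.2  94.1] [ 0.2427 -0.1004  0.109 ]
[329 116   6   9  20] [332.2 119.6] [ 0.4003 -0.1438  0.109 ]
[234 123   6   4  14] [236.6 124.3] [ 0.5236 -0.2539  0.109 ]
[263 134   5   4  16] [264.9 135.1] [ 0.5107 -0.1933  0.109 ]
[299 171   6   4  19] [301.8 172.5] [ 0.5353 -0.0766  0.109 ]
[221 182   6   5  22] [223.6 184.1] [ 0.6338 -0.1409  0.109 ]
[367 208   7   6  30] [370.1 210.4] [0.5265 0.0527 0.109 ]
[400 254   8   6  40] [403.5 256.5] [0.5605 0.1376 0.109 ]
[379 260  10   4  30] [383.5 261.6] [0.5843 0.1249 0.109 ]
[409 307  19  12 175] [418.3 312.6] [0.6143 0.2007 0.109 ]

[307  17  27  30 622] [319.7  31.7] [0.5773 0.1679 0.109 ]
[308  77  14  14 153] [314.7  83.3] [0.563  0.1352 0.109 ]
[305 127  16  17 218] [312.6 135.2] [0.5498 0.0991 0.109 ]
[301 192  12  14 131] [306.7 198.5] [0.5294 0.0518 0.109 ]
[189 271  23  58 639] [197.9 299.5] [ 0.4049 -0.0098  0.109 ]
[437 271  21  58 601] [449.4 299.6] [ 0.6233 -0.0782  0.109 ]
[263 315  23  31 315] [273.  331.6] [ 0.4585 -0.0626  0.109 ]
[339 322   9  14 103] [343.  328.6] [ 0.5221 -0.0789  0.109 ]
```

View pics/c7.png

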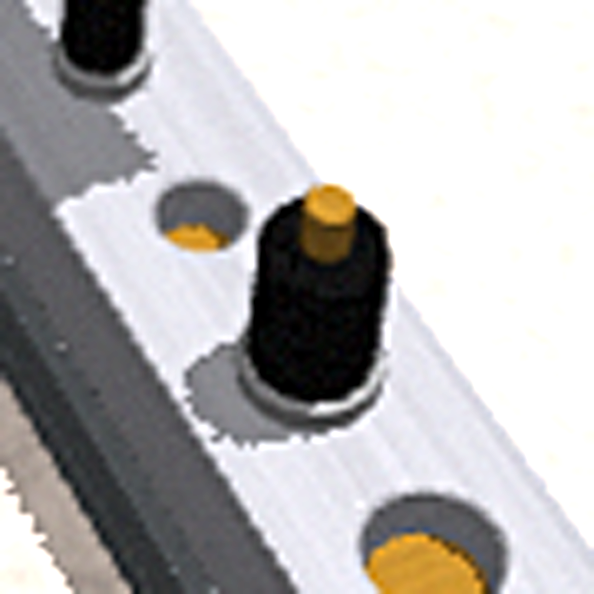

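The probe stands upright, flush and released in the 22 mm socket, with its stub at about (403,256) in the scene view. The other probes haven't moved, so I'm handing in.

```bash
python3 -c "
from bench import r
print(r.close_job())"
```

```text
the job is handed in; nothing more can be done
None
```

The 22 mm probe is upright and released in the 22 mm socket, flange flush on the strip, pressed with no more than about 13 N in the wrist readings between moves; the other two probes were left alone, and the job was handed in at about 27 s (no verdict was returned).

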